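Walk the sharpening block round to the fence

ROBOT

A 7-joint arm with a two-finger parallel gripper is mounted at the origin on a cart in front of the work surface, level with it; the furniture and walls round the work are solid. World frame = base frame: x ahead of the robot, y to its left, z up, the work surface at z = 0. Lengths are in m, angles in rad, forces in N, time in s.
With the tool pointing down it reaches from about 0.425 to 0.875 m from the base axis. Payload 4.7 kg.
Tool frame: the origin (TCP) lies midway between the tips of the shut fingers; the grasp point (between the pads) lies 19 mm behind it; z points along the fingers, y is the line along which they close (so a half turn about z gives the same grasp; the last joint's range is limited). The gripper opens to 85 mm and grips with 20 to 120 N. Pads are 22 mm wide; open, the fingers measure 114 mm over their backs; the gripper's body (76 mm by 85 mm) begins 54 mm behind the grasp point. The pads swing forward as they close: fully open they stand 13 mm farther back than shut.
Start: joints at [1.355, 0.321, -0.07, 1.45, 0.023, 1.371, -0.057], TCP at [0.148, -0.633, 0.231] pointing down, gripper open.
Joint ranges: [-2.86, 2.86], [-0.3, 2.09], [-1.38, 1.24], [0.06, 2.45], [-1.56, 4.7], [0.09, 2.05], [-2.69, 2.69]. Speed limits (rad/s): [2.57, 2.57, 3.14, 3.14, 3.14, 3.14, 3.14].

INTERFACE

Orientations are given as a unit quaternion [w, x, y, z].
In Python, from rig import ctrl gives the robot as it stands. The module is installed in compiled form; this text tells all that it offers.
- The arm moves only by the shell command python3 -m creep 'ROWS'. ROWS is JSON, a list of rows, each a list of 7 numbers: the turn, a rotation vector about the tool's x, y, z in rad, then the shift along the tool's x, y, z in m, then the closure, from 0 (fully open) to 1 (shut). A call has 1 to 8 rows; each row is the pose to reach, as a shift and turn from the pose commanded when the call began, along the tool's axes at that moment; what a row does not reach only later rows make up. A row lasts 1/10 s, in which the tool goes at most 50 mm and 8.59 degrees, less where a joint would pass 70% of its speed; a pose out of reach is approached as far as the arm can. A call with a gripper value outside its range is refused whole. The fingers move at their own pace and stop on an object; the grip force is fixed at half the most. Time passes only in rows, so rows that repeat a pose let the fingers close. It gives the time, the measured TCP pose, the force, the opening and the grip force at its end, in the units of the state.
- ctrl.sense(): the state, without advancing time (a new reading comes with each control period).
- ctrl.get_image(name): name is "side" or "top"; returns a dict with "image" (420x560x3 uint8, red, green, blue), "K" (3x3 intrinsics, pixels), "pose" (4x4, takes a point from camera to world coordinates). Camera axes: x right, y up, looking along -z (the intrinsics and any distortion apply to the point x, -y, -z); pixel columns grow to the right and rows downward; lengths in m; the calibration is good to about 2 mm. A picture is of the moment at which its call begins. There is no depth.
- ctrl.finish_job(): hands the job in; it is judged then, once.
The state is a dict: "t": time; "joint_pos": joint angles; "qd": joint speeds; "tau": joint torques, N m; "tcp_pos": TCP position; "tool_rot": TCP orientation; "force": force on the tool from outside, world axes, zero at the start; "moment": the same for the moment, N m; "finger_gap": opening from 0.0 (shut) to 1.0 (fully open); "grasp_force": force on a finger pad.
Only numpy, scipy, OpenCV 4.12 (cv2) and the standard library are available. Lean on these libraries where they do the work, as an engineer would, in place of code of your own. Each camera call takes 0.05 s, during which the arm holds its last target. There are 200 camera calls.

TASK

The heavy sharpening block stands askew in front of the blue fence. Without picking it up, walk it round with pushes, at one corner and then another as needed, until one of its long sides faces the fence squarely while the block is still a finger's breadth clear of the fence; then push it up until that long side lies flat against the fence, within the fence's length, and draw the fingers back clear. Never lift or tip the block, and leave the other things on the table where they are.

Things in the scene. Friction and masses are not known exactly. Their poses are not given: they have to be found in the camera images.
- stone_block: Twin sharpening stone: dark cast base, a brick-red and a white stone on top; one loose rigid block 180 long x 92 wide x 48 high, 0.7 to 1 kg; too wide for the gripper. Origin: centre of underside; x across the width (long sides at x = -46 and +46), y along the length, z up. Base 34 high, upright sides. Either long side may go to the fence. Dry friction: about 4 to 12 N to push; stays where left.
- fence: Fixed blue steel angle (bench stop), 300 long, 40 high. Origin: at table height under the middle of its flat upright face toward the robot; that face is the plane x = 0 of this frame, y = -150 to +150. x points away from the robot into the fence (flange 6 thick, bolted foot behind it to x = 52), z up. The block stands on its negative x side.
- twist_timer: Bystander, loose: round kitchen timer, red top on white base, 68 dia x 56 high. Origin: centre of its underside.
- peeler: Bystander, loose: white-handled vegetable peeler lying flat, 170x25x18. Origin: centre of its underside.
- marker: Bystander, loose: blue and white marker pen lying flat, 135 long, 17 thick. Origin: centre of its underside.
- spice_2: Bystander, loose: spice jar with yellow cap, 45 dia x 100 high. Origin: centre of its underside.
Mind the look-alikes: they are no part of the job. What is shaped like the stone_block but green is not meant.

How it is judged:
On the way:
1. the block has been turned until a long side faces the fence (within about 8.5 degrees), still at least 8 mm clear of it (angle between the x axis of stone_block and the x axis of fence, either way round below 0.15 rad and x of stone_block in the frame of fence between -0.25 and -0.061 m), for 0.2 s.
At the end, for the whole second after the job is handed in: A long side of the block lies along the fence within 2.3 degrees, the gap at mid-length under 6 mm, the block no more than about 2 mm past either end of the fence (centre within 62 mm of the fence's middle), standing flat on the table and at rest (angle between the x axis of stone_block and the x axis of fence, either way round below 0.04 rad and x of stone_block in the frame of fence between -0.052 and -0.04 m and y of stone_block in the frame of fence between -0.062 and 0.062 m and height (world z) of stone_block below 0.004 m and angle between stone_block's own z axis and vertical below 0.03 rad and linear speed of stone_block below 0.01 m/s); the robot touches nothing.
It fails at once if the block is lifted or tipped (raised over 8 mm or tilted over 7 degrees) (height (world z) of stone_block above 0.008 m or angle between stone_block's own z axis and vertical above 0.12 rad).
It fails at once if another thing on the table is moved by more than 20 mm (distance of any of twist_timer, peeler, marker, spice_2 from where it was at the start of the episode above 0.02 m).
It also fails if it takes over 61 s, if anything falls off the work surface, if the arm or the gripper's body presses on something with over 40 N, if the wrist force passes 120 N, or if a joint passes its speed limit or range.

## Working session

There is one attempt and no reset: what is moved stays moved. The work goes in short steps, Python scripts to look and compute and a shell command to move; the robot and the scene stay as the last step left them, time stands still between calls to the robot, and variables do not carry over. Pictures are saved under pics/ and viewed, at most 10 in all, crops included, and the job is handed in when it is done.

```bash
mkdir -p pics; cat > h.py <<'E'
import numpy as np, cv2
from rig import ctrl
def shot(n,f):
    d=ctrl.get_image(n); cv2.imwrite(f'pics/{f}.png',d['image'][:,:,::-1]); np.savez(f'pics/{f}.npz',K=d['K'],P=d['pose']); return d
def load(f):
    d=np.load(f'pics/{f}.npz'); return d['K'],d['P']
def ray(f,u,v,z):
    K,P=load(f); c=np.array([(u-K[0,2])/K[0,0],-(v-K[1,2])/K[1,1],-1]); w=P[:3,:3]@c; o=P[:3,3]
    return o+w*(z-o[2])/w[2]
def proj(f,p):
    K,P=load(f); c=P[:3,:3].T@(np.array(p)-P[:3,3]); return K[0,0]*c[0]/-c[2]+K[0,2], -K[1,1]*c[1]/-c[2]+K[1,2]
E
python3 - <<'E'
from h import *
for n in('top','side'):
    d=shot(n,n+'0'); print(d['K'].tolist(),d['pose'].round(3).tolist(),[k for k in d])
s=ctrl.sense(); print({k:np.round(v,3).tolist() for k,v in s.items()})
E
```

```text
[[499.7403004846773, 0.0, 277.0750916222131], [0.0, 499.7403004846773, 207.90530375316123], [0.0, 0.0, 1.0]] [[0.025, 0.991, -0.132, 0.334], [-1.0, 0.024, -0.01, -0.077], [-0.007, 0.132, 0.991, 1.507], [0.0, 0.0, 0.0, 1.0]] ['image', 'K', 'pose']
[[540.9237402515529, 0.0, 273.2536181442214], [0.0, 540.9237402515529, 212.2095224064643], [0.0, 0.0, 1.0]] [[-0.7, -0.404, 0.589, 1.558], [0.714, -0.388, 0.582, 0.968], [-0.007, 0.828, 0.561, 1.02], [0.0, 0.0, 0.0, 1.0]] ['image', 'K', 'pose']
{'t': 0.1, 'joint_pos': [1.355, 0.322, -0.07, 1.452, 0.023, 1.371, -0.057], 'qd': [-0.0, -0.003, 0.0, 0.001, -0.0, 0.002, -0.001], 'tau': [0.0, -49.488, -0.384, -31.521, 0.013, 0.008, -0.0], 'tcp_pos': [0.148, -0.632, 0.23], 'tool_rot': [-0.001, 0.993, 0.115, -0.0], 'force': [0.032, -0.379, 0.515], 'moment': [-0.101, 0.019, -0.011], 'grasp_force': 0.0, 'finger_gap': 0.999}
```

View pics/top0.png

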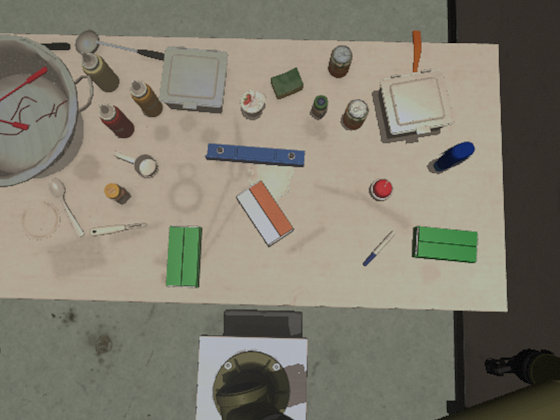

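View pics/side0.png

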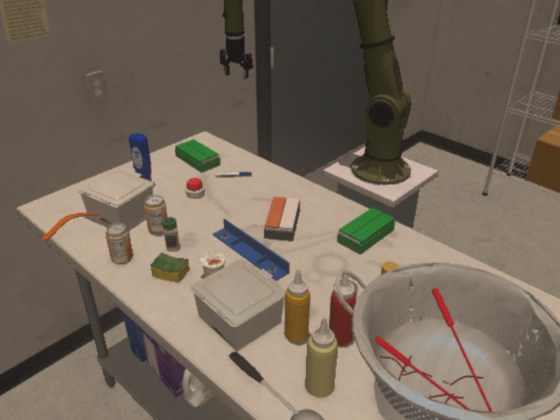

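The top view shows the red/white block at about (265,213), askew. The blue fence is at (255,155), the timer at (381,190), the marker at (378,248), the peeler at (118,229) and the spice jar at (116,192). The green look-alikes are at (184,256) and (445,244). The arm is off to the right.

```bash
python3 - <<'E'
from h import *
im=cv2.imread('pics/top0.png')[130:260,190:320]
cv2.imwrite('pics/c0.png',cv2.resize(im,None,fx=4.6,fy=4.6,interpolation=cv2.INTER_CUBIC))
E
```

```text
(no output)
```

View pics/c0.png

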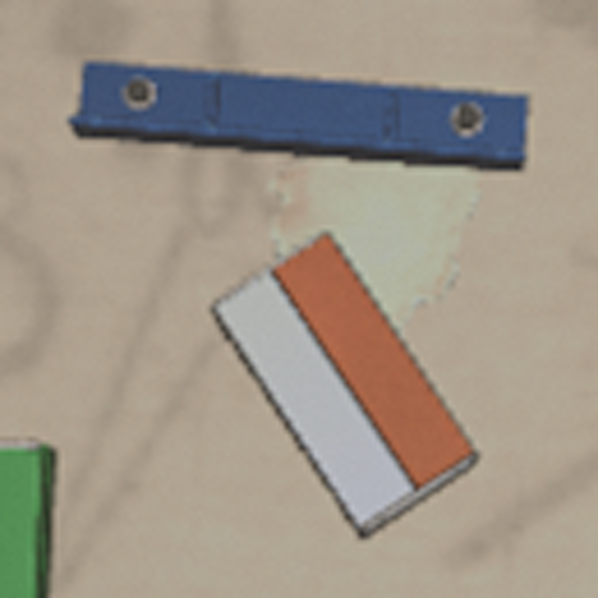

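In the crop (scale 4.6, offset 190,130) the block top corners are at (328,232), (477,455), (362,532) and (213,306). The fence's front top edge runs from (75,122) to (524,157).

```bash
cat >> h.py <<'E'
def fit(f,pts,z=0.048):
    """block pose from 4 top corner pixels"""
    W=np.array([ray(f,u,v,z)[:2] for u,v in pts]); c=W.mean(0)
    (cx,cy),(w,h),a=cv2.minAreaRect((W*1000).astype(np.float32)); return W,c,(cx,cy,w,h,a)
E
python3 - <<'E'
from h import *
C=lambda u,v:(u/4.6+190-.5+.5/4.6,v/4.6+130-.5+.5/4.6)
W,c,r=fit('top0',[C(328,232),C(477,455),C(362,532),C(213,306)]); print(W.round(4).tolist(),c,r)
d=W[0]-W[1];e=W[3]-W[2]; print('long dir deg',np.degrees(np.arctan2(d[1],d[0])),np.degrees(np.arctan2(e[1],e[0])),np.hypot(*d),np.hypot(*e))
a,b=ray('top0',*C(75,122),.04),ray('top0',*C(524,157),.04);a2,b2=ray('top0',*C(75,132),0),ray('top0',*C(522,168),0)
for p,q in((a,b),(a2,b2)): print(p,q,(p+q)/2,np.linalg.norm(p-q),np.degrees(np.arctan2(*(p-q)[:2])))
for n,u,v,z in(('timer',381,188,.056),('m1',366,264,.01),('m2',392,233,.01),('peel',92,234,.01),('peel2',146,226,.01),('jar',112,187,.1),('g',169,285,.048),('g',197,286,.048),('g',201,227,.048)):print(n,ray('top0',u,v,z).round(3))
E
```

```text
[[0.6105, -0.0117], [0.4685, -0.1108], [0.4178, -0.039], [0.5604, 0.0608]] [ 0.51429169 -0.02518314] (514.3204345703125, -25.201416015625, 174.0394287109375, 88.08631134033203, 34.96427917480469)
long dir deg 34.92267675713542 34.96428151572682 0.17312173807559403 0.17403940787482544
[0.68105981 0.15611969 0.04      ] [ 0.66466576 -0.13749593  0.04      ] [0.67286278 0.00931188 0.04      ] 0.29407295099908437 3.195794499053579
[0.68367282 0.16217668 0.        ] [ 0.66615173 -0.1379449   0.        ] [0.67491228 0.01211589 0.        ] 0.30063258769147755 3.341133423876557
timer [ 0.594 -0.366  0.056]
m1 [ 0.372 -0.33   0.01 ]
m2 [ 0.466 -0.408  0.01 ]
peel [0.441 0.493 0.01 ]
peel2 [0.469 0.332 0.01 ]
jar [0.57  0.412 0.1  ]
g [0.296 0.245 0.048]
g [0.295 0.164 0.048]
g [0.466 0.16  0.048]
```

```bash
cat >> h.py <<'E'
from scipy.spatial.transform import Rotation as Ro
FO=np.array([.6745,.0115]); FY=np.radians(-3.3); FX=np.array([np.cos(FY),np.sin(FY)]); FYv=np.array([-FX[1],FX[0]])
def est(f):
    """block pose from the red stone (44 x 174 at z=.048, on the -w side)"""
    d=shot('top',f); hsv=cv2.cvtColor(d['image'],cv2.COLOR_RGB2HSV)
    m=cv2.inRange(hsv,(3,120,90),(14,255,255)); m[:,330:]=0; m[:,:190]=0; m[:120]=0; m[300:]=0
    cs=max(cv2.findContours(m,0,1)[0],key=cv2.contourArea)[:,0]
    W=np.array([ray(f,u,v,.048)[:2] for u,v in cs],np.float32)*1000
    c,s,_=cv2.minAreaRect(W); b=cv2.boxPoints((c,s,_)); e=b[1]-b[0]; g=b[2]-b[1]; l=e if np.hypot(*e)>np.hypot(*g) else g
    l=l/np.hypot(*l); l=l if l[1]>0 else -l; w=np.array([-l[1],l[0]]); cen=np.array(c)/1000+.022*w
    print('red size',np.round(s,1),'centre',cen.round(4),'long dir',np.degrees(np.arctan2(l[1],l[0])).round(1),'fence frame',((cen-FO)@FX).round(4),((cen-FO)@FYv).round(4),'ang',(np.degrees(np.arctan2(l[1],l[0]))-90-np.degrees(FY)).round(1))
    return cen,l,w
def goto(*tg):
    """tg: (x,y,z,yaw_deg) list -> rows from the measured pose"""
    s=ctrl.sense(); q=s['tool_rot']; R=Ro.from_quat([q[1],q[2],q[3],q[0]]); p=s['tcp_pos']
    print('t',s['t'],'tcp',np.round(p,4),'yaw',np.degrees(np.arctan2(R.as_matrix()[1,0],R.as_matrix()[0,0])).round(1),'F',np.round(s['force'],1),'gap',round(s['finger_gap'],2))
    for x,y,z,a in tg:
        T=Ro.from_euler('z',a,degrees=True)*Ro.from_euler('x',180,degrees=True)
        print(np.round(np.r_[(R.inv()*T).as_rotvec(),R.inv().apply(np.array([x,y,z])-p)],3).tolist())
E
python3 - <<'E'
from h import *
est('e0'); goto((.617,-.0505,.23,35),(.617,-.0505,.12,35))
E
```

```text
red size [167.2  42. ] centre [ 0.5151 -0.0244] long dir 35.1 fence frame -0.1571 -0.045 ang -51.6
t 0.15 tcp [ 0.1479 -0.6325  0.2305] yaw 13.2 F [-0.2  0.2  0.4] gap 1.0
[-0.001, -0.0, -0.381, 0.589, -0.46, 0.001]
[-0.001, -0.0, -0.381, 0.589, -0.46, 0.111]
```

```bash
python3 -m creep '[[0,0,-0.1,0.04,-0.03,0,1],[0,0,-0.2,0.08,-0.06,0,1],[0,0,-0.3,0.12,-0.09,0,1],[0,0,-0.38,0.16,-0.125,0,1],[0,0,-0.38,0.2,-0.156,0,1],[0,0,-0.38,0.24,-0.187,0,1],[0,0,-0.38,0.275,-0.215,0,1],[0,0,-0.38,0.3,-0.235,0,1]]'; python3 -c "
from h import *
goto((.617,-.0505,.23,35))"
```

```text
t: 0.95
tcp_pos: [0.3889, -0.3319, 0.2314]
tool_rot: [-0.0, 0.953, 0.302, 0.0]
force: [0.2, -0.6, -0.4]
finger_gap: -0.002
grasp_force: 0.0
t 0.95 tcp [ 0.3889 -0.3319  0.2314] yaw 35.2 F [ 0.2 -0.6 -0.4] gap -0.0
[-0.0, -0.001, 0.003, 0.349, -0.099, 0.002]
```

```bash
python3 -m creep '[[0,0,0,0.045,-0.013,0,1],[0,0,0,0.09,-0.026,0,1],[0,0,0,0.135,-0.039,0,1],[0,0,0,0.18,-0.052,0,1],[0,0,0,0.225,-0.064,0,1],[0,0,0,0.27,-0.077,0,1],[0,0,0,0.315,-0.09,0,1],[0,0,0,0.349,-0.099,0,1]]'; python3 -m creep '[[0,0,0,0,0,0.03,1],[0,0,0,0,0,0.07,1],[0,0,0,0,0,0.1,1],[0,0,0,0,0,0.1,1],[0,0,0,0,0,0.1,1]]';python3 -c "
from h import *
s=shot('side','s1');goto((.617,-.0505,.015,35))"
```

```text
t: 1.75
tcp_pos: [0.6171, -0.0514, 0.2311]
tool_rot: [-0.001, 0.954, 0.301, 0.0]
force: [0.6, -0.2, 0.6]
finger_gap: 0.002
grasp_force: 0.0
t: 2.25
tcp_pos: [0.616, -0.0547, 0.1315]
tool_rot: [-0.0, 0.954, 0.3, -0.0]
force: [-0.3, 0.9, 0.3]
finger_gap: -0.0
grasp_force: 0.0
t 2.3 tcp [ 0.617  -0.0547  0.1329] yaw 34.9 F [ 0.4 -0.1 -0.2] gap -0.0
[0.001, -0.002, -0.001, 0.002, -0.004, 0.118]
```

View pics/s1.png

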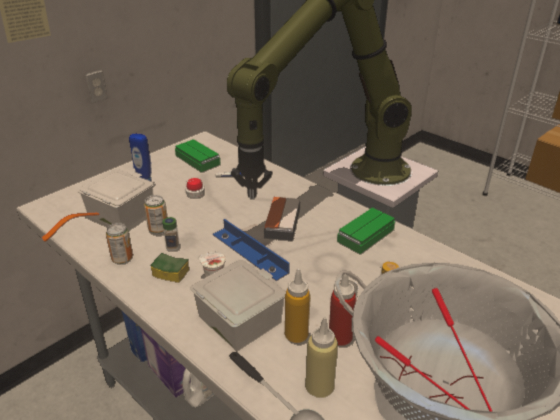

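The side view shows the shut fingers, with their tip at about (252,194), above the fence side of the block's right flank. That matches the measured pose. Next I descend and make the first push.

```bash
python3 -m creep '[[0,0,0,0,0,0.04,1],[0,0,0,0,0,0.08,1],[0,0,0,0,0,0.105,1],[0,0,0,0,0,0.116,1],[0,0,0,0,0,0.116,1],[0,0,0,0,0,0.116,1]]'; python3 -m creep '[[0,0,0,-0.001,-0.01,0,1],[0,0,0,-0.002,-0.019,0,1],[0,0,-0.07,-0.003,-0.027,0,1],[0,0,-0.15,-0.005,-0.035,0,1],[0,0,-0.23,-0.008,-0.043,0,1],[0,0,-0.3,-0.011,-0.051,0,1],[0,0,-0.37,-0.015,-0.059,0,1],[0,0,-0.37,-0.015,-0.059,0,1]]';python3 -c "
from h import *
est('e1');goto((.617,-.0505,.015,35))"
```

```text
t: 2.9
tcp_pos: [0.6179, -0.0548, 0.0176]
tool_rot: [0.001, 0.954, 0.3, 0.002]
force: [-0.5, -0.2, 1.0]
finger_gap: 0.0
grasp_force: 0.0
t: 3.7
tcp_pos: [0.5703, -0.0138, 0.0167]
tool_rot: [0.001, 0.882, 0.471, 0.001]
force: [0.2, -0.4, -0.1]
finger_gap: -0.003
grasp_force: 0.0
red size [8. 4.] centre [0.5327 0.0592] long dir 28.2 fence frame -0.1443 0.0394 ang -58.5
t 3.75 tcp [ 0.5699 -0.0143  0.0163] yaw 56.1 F [-0.3  0.3  0.2] gap -0.0
[0.001, -0.0, 0.369, -0.004, 0.059, 0.001]
```

```bash
sed -i "s/def est(f):/def est(f,cam='side'):/; s/d=shot('top',f); hsv/d=shot(cam,f); hsv/; s/m\[:,330:\]=0; m\[:,:190\]=0; m\[:120\]=0; m\[300:\]=0/B=BOX[cam]; k=m*0; k[B[2]:B[3],B[0]:B[1]]=1; m=m*k/" h.py
echo "BOX={'top':(190,330,120,300),'side':(235,350,185,290)}" >> h.py
python3 - <<'E'
from h import *
est('e2')
im=cv2.imread('pics/e2.png')[150:290,180:360]; cv2.imwrite('pics/c2.png',cv2.resize(im,None,fx=4,fy=4,interpolation=cv2.INTER_CUBIC))
E
```

```text
red size [82.9 37.6] centre [0.5208 0.0254] long dir 43.9 fence frame -0.1543 0.005 ang -42.8
```

View pics/c2.png

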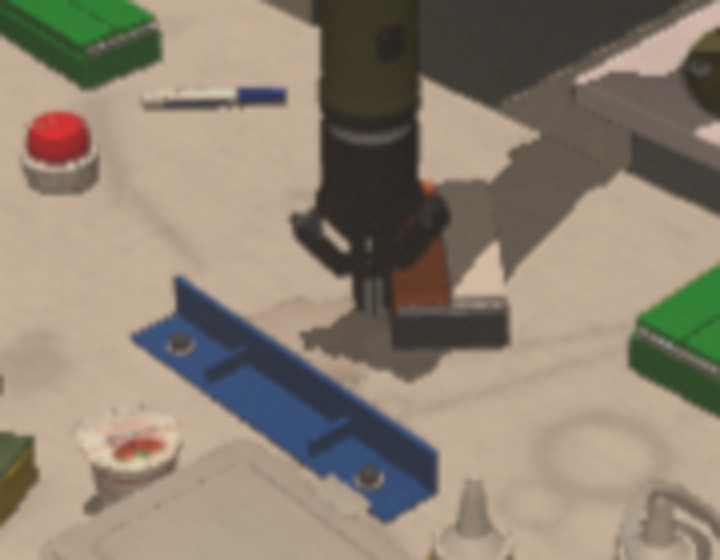

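The crop shows the fingers beside the block's far end. That end's base bottom edge runs from (393,347) to (508,346) in the crop, and its top edge from (392,306) to (508,301).

```bash
python3 - <<'E'
from h import *
C=lambda u,v:(u/4+180-.4,v/4+150-.4)
for z,p,q in((0,(393,347),(508,346)),(.048,(396,304),(505,299)),(.034,(393,311),(508,306))):
    a,b=ray('e2',*C(*p),z),ray('e2',*C(*q),z); w=(b-a)[:2]; L=np.hypot(*w); w/=L; l=np.array([w[1],-w[0]]); c=(a+b)[:2]/2-.09*l
    print(z,a.round(3),b.round(3),L.round(3),np.degrees(np.arctan2(l[1],l[0])).round(1),'c',c.round(3),'fence',((c-FO)@FX).round(3),((c-FO)@FYv).round(3))
E
```

```text
0 [0.574 0.014 0.   ] [0.51  0.079 0.   ] 0.091 44.7 c [ 0.478 -0.017] fence -0.195 -0.039
0.048 [0.578 0.022 0.048] [0.515 0.079 0.048] 0.085 48.4 c [ 0.487 -0.017] fence -0.186 -0.039
0.034 [0.573 0.014 0.034] [0.505 0.074 0.034] 0.09 48.1 c [ 0.479 -0.023] fence -0.193 -0.046
```

```bash
python3 -m creep '[[0,0,0,0,0.02,0,1],[0,0,0,0,0.025,-0.03,1],[0,0,0,0,0.025,-0.07,1],[0,0,0,0,0.025,-0.1,1],[0,0,0,0,0.025,-0.1,1]]'; python3 -c "
from h import *
goto((.432,-.135,.12,57))"
```

```text
t: 4.3
tcp_pos: [0.5937, -0.0286, 0.12]
tool_rot: [0.002, 0.883, 0.47, 0.003]
force: [0.3, -0.1, 0.2]
finger_gap: -0.002
grasp_force: 0.0
t 4.3 tcp [ 0.5937 -0.0286  0.12  ] yaw 56.1 F [ 0.3 -0.1  0.2] gap -0.0
[0.007, -0.003, -0.016, -0.179, -0.075, -0.001]
```

```bash
python3 -m creep '[[0,0,0,-0.04,-0.017,0,1],[0,0,0,-0.08,-0.034,0,1],[0,0,0,-0.12,-0.05,0,1],[0,0,0,-0.155,-0.065,0,1],[0,0,0,-0.179,-0.075,0,1],[0,0,0,-0.179,-0.075,0,1],[0,0,0,-0.179,-0.075,0,1]]'; python3 -c "
from h import *
est('e3','top');est('e3s','side')
a=cv2.imread('pics/e3.png')[150:280,190:330];b=cv2.imread('pics/e3s.png')[180:310,220:360]
cv2.imwrite('pics/c3.png',cv2.resize(np.hstack([a,b]),None,fx=2.85,fy=2.85,interpolation=cv2.INTER_CUBIC))
goto((.432,-.135,.016,57))"
```

```text
t: 5.0
tcp_pos: [0.4283, -0.1359, 0.1151]
tool_rot: [-0.0, 0.883, 0.47, -0.0]
force: [-0.9, -0.0, -0.4]
finger_gap: -0.003
grasp_force: 0.0
red size [167.1  41.4] centre [ 0.4865 -0.0163] long dir 47.8 fence frame -0.1861 -0.0386 ang -38.9
red size [169.8  43.9] centre [ 0.4895 -0.0128] long dir 47.5 fence frame -0.1833 -0.0349 ang -39.2
t 5.1 tcp [ 0.4294 -0.1349  0.1153] yaw 56.2 F [ 0.7 -0.3 -0.3] gap 0.01
[-0.0, -0.001, -0.014, 0.001, 0.002, 0.099]
```

View pics/c3.png

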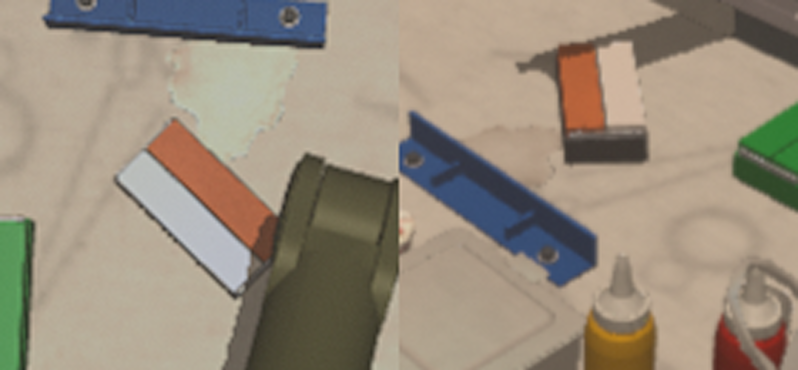

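Left half (top view): the block lies at 48° with the arm over its near right corner. Right half (side view): the block is fully visible. Both cameras agree on centre (0.488,-0.0145). Now I descend and push on the near end face at the right corner.

```bash
python3 -m creep '[[0,0,0,0,0.005,0.04,1],[0,0,0,0,0.005,0.08,1],[0,0,0,0,0.005,0.098,1],[0,0,0,0,0.005,0.098,1],[0,0,0,0,0.005,0.098,1]]'; python3 -m creep '[[0,0,0,0.012,0.002,0,1],[0,0,0,0.024,0.004,0,1],[0,0,-0.05,0.033,0.008,0,1],[0,0,-0.12,0.042,0.011,0,1],[0,0,-0.19,0.052,0.014,0,1],[0,0,-0.26,0.062,0.017,0,1],[0,0,-0.26,0.064,0.018,0,1],[0,0,-0.26,0.064,0.018,0,1]]';python3 -c "
from h import *
est('e4','top');est('e4s','side');goto((.617,-.0505,.015,35))"
```

```text
t: 5.6
tcp_pos: [0.4338, -0.1375, 0.0175]
tool_rot: [-0.0, 0.882, 0.471, 0.0]
force: [0.7, 0.3, 0.2]
finger_gap: -0.003
grasp_force: 0.0
t: 6.4
tcp_pos: [0.4852, -0.0967, 0.0187]
tool_rot: [0.002, 0.814, 0.581, 0.001]
force: [-0.0, -3.9, 4.1]
finger_gap: -0.004
grasp_force: 2.0
red size [149.1  41.7] centre [0.5027 0.021 ] long dir 58.9 fence frame -0.1721 -0.0005 ang -27.8
red size [177.1  45.1] centre [0.502  0.0184] long dir 58.4 fence frame -0.1726 -0.003 ang -28.3
t 6.5 tcp [ 0.4848 -0.0966  0.0184] yaw 71.0 F [ 0.9 -4.2  1.8] gap -0.0
[0.003, -0.0, 0.628, 0.087, 0.11, 0.004]
```

```bash
python3 -m creep '[[0,0,-0.03,0.009,0.004,0,1],[0,0,-0.07,0.018,0.008,0,1],[0,0,-0.11,0.027,0.012,0,1],[0,0,-0.15,0.037,0.015,0,1],[0,0,-0.19,0.046,0.018,0,1],[0,0,-0.23,0.056,0.02,0,1],[0,0,-0.26,0.062,0.021,0,1],[0,0,-0.26,0.062,0.021,0,1]]';python3 -c "
from h import *
est('e5','top');est('e5s','side');goto((.617,-.0505,.015,35))"
```

```text
t: 7.3
tcp_pos: [0.5248, -0.044, 0.0181]
tool_rot: [0.001, 0.731, 0.682, 0.001]
force: [1.9, -5.4, 2.3]
finger_gap: -0.002
grasp_force: 1.8
red size [140.   42.3] centre [0.5047 0.0773] long dir 78.1 fence frame -0.1733 0.0559 ang -8.6
red size [174.9  51.2] centre [0.5061 0.0663] long dir 77.6 fence frame -0.1713 0.045 ang -9.1
t 7.4 tcp [ 0.5244 -0.044   0.0179] yaw 85.9 F [ 1.7 -4.3  2.5] gap 0.0
[0.002, -0.001, 0.888, 0.0, 0.093, 0.003]
```

```bash
python3 -m creep '[[0,0,0,-0.02,0,0,1],[0,0,0,-0.03,0,-0.04,1],[0,0,0.15,-0.06,-0.02,-0.09,0.5],[0,0,0.3,-0.09,-0.05,-0.11,0],[0,0,0.45,-0.11,-0.08,-0.11,0],[0,0,0.6,-0.12,-0.11,-0.11,0],[0,0,0.6,-0.12,-0.11,-0.11,0]]';python3 -c "
from h import *
c,l,w=est('e6','top');est('e6s','side')
a=cv2.imread('pics/e6.png')[130:270,180:320];b=cv2.imread('pics/e6s.png')[180:320,220:360]
cv2.imwrite('pics/c6.png',cv2.resize(np.hstack([a,b]),None,fx=2.8,fy=2.8,interpolation=cv2.INTER_CUBIC))
t=c-.1*FX-.0*FYv; goto((t[0],t[1],.12,-3.3))"
```

```text
t: 8.1
tcp_pos: [0.4009, -0.1562, 0.1264]
tool_rot: [-0.001, 0.902, 0.431, -0.002]
force: [-0.4, 0.0, 0.7]
finger_gap: 0.845
grasp_force: 0.0
red size [168.1  41.9] centre [0.5019 0.0636] long dir 78.0 fence frame -0.1753 0.0421 ang -8.7
red size [177.6  51.2] centre [0.5067 0.0669] long dir 78.0 fence frame -0.1707 0.0456 ang -8.7
t 8.2 tcp [ 0.4049 -0.1547  0.127 ] yaw 51.6 F [ 1.  -0.5 -0.2] gap 0.99
[-0.0, -0.0, 0.958, 0.174, -0.141, 0.007]
```

View pics/c6.png

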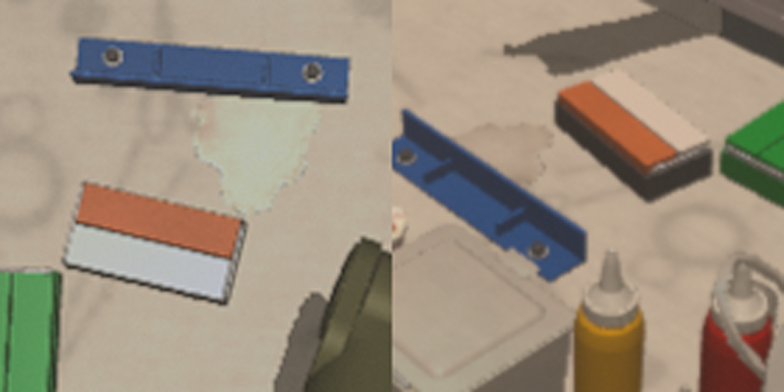

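The top half shows the block 8.7° short of square, red side toward the fence and fence y about +0.043. The near end is at (236,262) in the crop. I'll place the open fingers square to the fence behind it.

```bash
python3 -c "
from h import *
goto((.44,-.06,.12,20),(.415,.045,.12,-3.3))"
```

```text
t 8.2 tcp [ 0.4049 -0.1547  0.127 ] yaw 51.6 F [ 1.  -0.5 -0.2] gap 0.99
[-0.0, -0.0, 0.551, 0.096, -0.031, 0.007]
[-0.0, -0.0, 0.958, 0.163, -0.116, 0.007]
```

```bash
python3 -m creep '[[0,0,0.14,0.032,-0.01,0,0],[0,0,0.28,0.064,-0.02,0,0],[0,0,0.42,0.096,-0.031,0,0],[0,0,0.55,0.115,-0.055,0.005,0],[0,0,0.69,0.135,-0.08,0.005,0],[0,0,0.83,0.15,-0.1,0.005,0],[0,0,0.958,0.163,-0.116,0.005,0],[0,0,0.958,0.163,-0.116,0.005,0]]';python3 -c "
from h import *
goto((.415,.045,.06,-3.3),(.415,.045,.0,-3.3))"
```

```text
t: 9.0
tcp_pos: [0.4156, 0.049, 0.1223]
tool_rot: [-0.001, 1.0, -0.025, -0.0]
force: [0.7, -0.3, 0.1]
finger_gap: 1.0
grasp_force: 0.0
t 9.0 tcp [0.4156 0.049  0.1223] yaw -2.9 F [ 0.7 -0.3  0.1] gap 1.0
[-0.002, 0.0, 0.007, -0.0, 0.004, 0.062]
[-0.002, 0.0, 0.007, -0.0, 0.004, 0.122]
```

```bash
python3 -m creep '[[0,0,0.007,0,0.004,0.03,0],[0,0,0.007,0,0.004,0.06,0],[0,0,0.007,0,0.004,0.075,0],[0,0,0.007,0,0.004,0.075,0],[0,0,0.007,0,0.004,0.075,0]]';python3 -c "
from h import *
goto((.412,.045,.0,-3.3))"
```

```text
t: 9.5
tcp_pos: [0.4159, 0.0409, 0.0475]
tool_rot: [-0.001, 1.0, -0.031, -0.0]
force: [0.1, 0.2, 0.2]
finger_gap: 1.004
grasp_force: 0.0
t 9.5 tcp [0.4159 0.0409 0.0475] yaw -3.6 F [0.1 0.2 0.2] gap 1.0
[-0.002, 0.0, -0.005, -0.004, -0.004, 0.047]
```

```bash
python3 -m creep '[[0,0,0,-0.003,-0.004,0.015,0],[0,0,0,-0.003,-0.004,0.03,0],[0,0,0,-0.003,-0.004,0.044,0],[0,0,0,-0.003,-0.004,0.044,0]]'; python3 -m creep '[[0,0,0,0.01,0,0,0],[0,0,0,0.02,0,0,0],[0,0,0,0.03,0,0,0],[0,0,0,0.04,0,0,0],[0,0,0,0.05,0,0,0],[0,0,0,0.06,0,0,0],[0,0,0,0.06,0,0,0]]';python3 -c "
from h import *
est('e7','top');est('e7s','side');goto((.617,-.0505,.015,35))"
```

```text
t: 9.9
tcp_pos: [0.4126, 0.0445, 0.0031]
tool_rot: [-0.0, 0.999, -0.032, -0.001]
force: [-0.0, 0.3, 0.7]
finger_gap: 1.0
grasp_force: 0.0
t: 10.6
tcp_pos: [0.4736, 0.0405, 0.0035]
tool_rot: [-0.0, 0.999, -0.033, -0.0]
force: [-0.6, -0.6, 0.7]
finger_gap: 1.002
grasp_force: 0.7
red size [38.9 82.7] centre [0.5392 0.1074] long dir 91.4 fence frame -0.1406 0.088 ang 4.7
red size [175.2  53.5] centre [0.5375 0.0703] long dir 86.1 fence frame -0.1402 0.0509 ang -0.6
t 10.7 tcp [0.4736 0.0406 0.0035] yaw -3.7 F [-0.6 -0.4 -0.9] gap 1.0
[-0.0, -0.001, -0.676, 0.149, 0.082, -0.011]
```

```bash
python3 -m creep '[[0,0,0,0.01,0.001,0,0],[0,0,0,0.02,0.002,0,0],[0,0,0,0.03,0.003,0,0],[0,0,0,0.04,0.004,0,0],[0,0,0,0.05,0.006,0,0],[0,0,0,0.06,0.007,0,0],[0,0,0,0.068,0.008,0,0],[0,0,0,0.068,0.008,0,0]]';python3 -c "
from h import *
est('e8s','side');goto((.617,-.0505,.015,35))
a=cv2.imread('pics/e8s.png')[150:300,200:380]
cv2.imwrite('pics/c8.png',cv2.resize(a,None,fx=4,fy=4,interpolation=cv2.INTER_CUBIC))"
```

```text
t: 11.5
tcp_pos: [0.5407, 0.0282, 0.0033]
tool_rot: [-0.0, 0.999, -0.033, 0.0]
force: [-0.5, 0.3, -0.8]
finger_gap: 1.0
grasp_force: 0.4
red size [177.6  52.4] centre [0.6044 0.0598] long dir 86.3 fence frame -0.0727 0.0441 ang -0.4
t 11.55 tcp [0.5408 0.0281 0.0034] yaw -3.7 F [-0.4 -0.3  0.5] gap 1.0
[-0.0, -0.001, -0.676, 0.081, 0.073, -0.012]
```

View pics/c8.png

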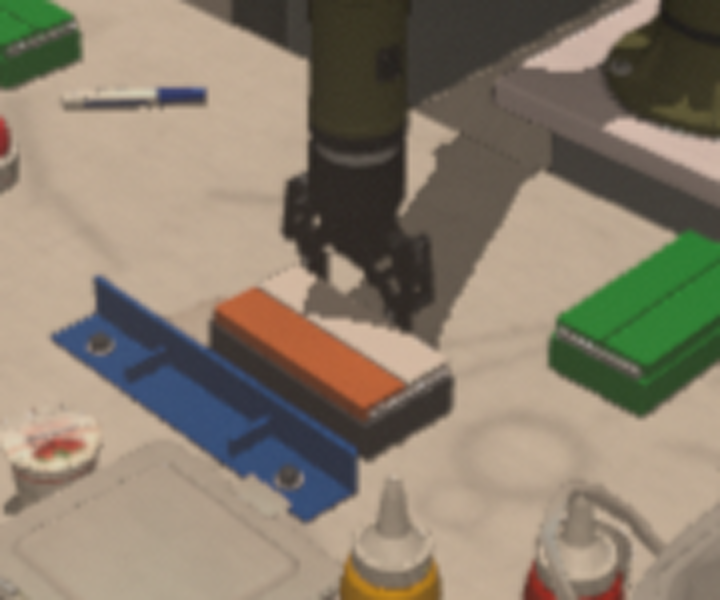

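The crop shows the block parallel to the fence about 25 mm off, with both open fingers behind it and its +y end at (415,430), within the fence's end at (355,470). Next I close the gap slowly.

```bash
python3 -m creep '[[0,0,0,0.006,0.001,0,0],[0,0,0,0.012,0.002,0,0],[0,0,0,0.017,0.003,0,0],[0,0,0,0.021,0.003,0,0],[0,0,0,0.024,0.003,0,0],[0,0,0,0.024,0.003,0,0]]';python3 -m creep '[[0,0,0,0.002,0,0,0],[0,0,0,0.003,0,0,0],[0,0,0,0.003,0,0,0]]'; python3 -c "
from h import *
est('e9s','side');goto((.617,-.0505,.015,35))"
```

```text
t: 12.15
tcp_pos: [0.5624, 0.0242, 0.0033]
tool_rot: [0.0, 0.999, -0.032, -0.001]
force: [-6.6, 1.0, 3.7]
finger_gap: 0.996
grasp_force: 2.7
t: 12.45
tcp_pos: [0.5647, 0.0239, 0.0032]
tool_rot: [0.0, 0.999, -0.032, -0.002]
force: [-7.3, -0.2, 4.3]
finger_gap: 0.999
grasp_force: 3.6
red size [176.5  50.3] centre [0.627  0.0554] long dir 86.3 fence frame -0.0499 0.041 ang -0.4
t 12.5 tcp [0.5647 0.024  0.0033] yaw -3.7 F [-7.   1.7  4. ] gap 1.0
[-0.001, 0.004, -0.675, 0.057, 0.071, -0.012]
```

```bash
for i in 1; do python3 -m creep '[[0,0,0,0.002,0,0,0],[0,0,0,0.003,0,0,0],[0,0,0,0.003,0,0,0]]'; done; python3 -m creep '[[0,0,0,0.002,0,0,0],[0,0,0,0.003,0,0,0],[0,0,0,0.003,0,0,0]]'; python3 -c "
from h import *
est('e10s','side');goto((.617,-.0505,.015,35))"
```

```text
t: 12.8
tcp_pos: [0.5676, 0.0238, 0.0032]
tool_rot: [0.0, 0.999, -0.032, -0.002]
force: [-6.8, 1.5, 5.9]
finger_gap: 0.999
grasp_force: 3.8
t: 13.1
tcp_pos: [0.5676, 0.0237, 0.003]
tool_rot: [0.001, 0.999, -0.032, -0.005]
force: [-15.7, 0.6, 12.1]
finger_gap: 0.998
grasp_force: 7.9
red size [171.9  48.2] centre [0.6288 0.0529] long dir 86.3 fence frame -0.048 0.0387 ang -0.4
t 13.15 tcp [0.5677 0.0237 0.0031] yaw -3.6 F [-15.7  -1.1  12.2] gap 1.0
[-0.001, 0.01, -0.674, 0.054, 0.071, -0.012]
```

```bash
python3 -m creep '[[0,0,0,0.002,0,0,0],[0,0,0,0.003,0,0,0],[0,0,0,0.003,0,0,0]]'; python3 -m creep '[[0,0,0,-0.006,0,0,0],[0,0,0,-0.015,0,0,0],[0,0,0,-0.03,0,0,0],[0,0,0,-0.05,0,-0.02,0],[0,0,0,-0.06,0.02,-0.06,0],[0,0,0,-0.06,0.06,-0.1,0],[0,0,0,-0.06,0.1,-0.12,0],[0,0,0,-0.06,0.15,-0.12,0]]'; python3 -m creep '[[0,0,0,0,0.045,0,0],[0,0,0,0,0.09,0,0],[0,0,0,0,0.12,0,0],[0,0,0,0,0.12,0,0],[0,0,0,0,0.12,0,0]]'; python3 -c "
from h import *
est('e11','top');est('e11s','side');goto((.617,-.0505,.015,35))
a=cv2.imread('pics/e11.png')[120:240,190:320];b=cv2.imread('pics/e11s.png')[190:310,210:340]
cv2.imwrite('pics/c11.png',cv2.resize(np.hstack([a,b]),None,fx=3,fy=3,interpolation=cv2.INTER_CUBIC))"
```

```text
t: 13.45
tcp_pos: [0.5679, 0.0236, 0.0027]
tool_rot: [0.002, 0.999, -0.031, -0.008]
force: [-23.3, -0.6, 17.4]
finger_gap: 1.002
grasp_force: 11.5
t: 14.25
tcp_pos: [0.5094, -0.1234, 0.128]
tool_rot: [0.002, 0.999, -0.032, 0.005]
force: [1.6, -0.6, -0.5]
finger_gap: 1.0
grasp_force: 0.0
t: 14.75
tcp_pos: [0.4984, -0.2426, 0.1235]
tool_rot: [0.0, 0.999, -0.034, 0.001]
force: [0.6, 0.6, 0.5]
finger_gap: 1.004
grasp_force: 0.0
red size [169.4  42.9] centre [0.6272 0.0514] long dir 86.5 fence frame -0.0495 0.0371 ang -0.2
red size [173.5  47.7] centre [0.6291 0.052 ] long dir 86.7 fence frame -0.0476 0.0378 ang 0.0
t 14.85 tcp [ 0.4988 -0.2405  0.1236] yaw -3.6 F [0.9 0.5 0.7] gap 1.0
[0.0, -0.001, -0.674, 0.106, -0.197, 0.109]
```

View pics/c11.png

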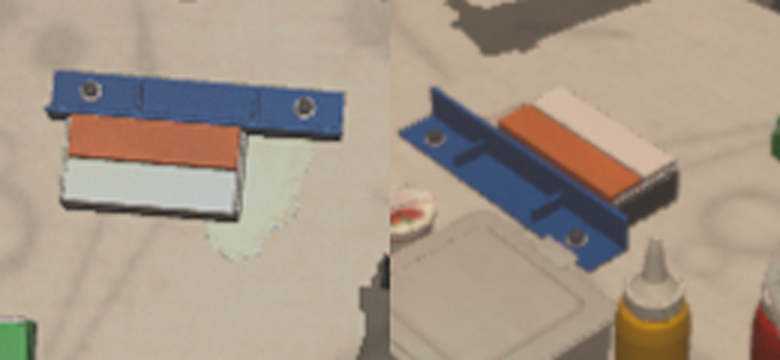

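Both halves show the red side flush along the fence with no gap, and the block's ends inside the fence's length. The fence spans (50,105)–(343,135) and the block starts at (66,120). The angle is about 0°, the fence y about +0.037, and the gripper is well clear.

```bash
python3 -c "
from rig import ctrl
print(ctrl.finish_job())"
```

```text
the job is handed in; nothing more can be done
None
```

I handed the job in at about 15 s, with no verdict returned: by the last pictures the block's red long side lies flat against the fence (within about 0.5°, centre about 37 mm from the fence's middle), and the gripper is clear.

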